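# Press the hole stoppers home on the round-toed sandal

### The job

Before oiling the wooden sandal with the rounded toe, press its three hole stoppers fully home with the shut fingertips, one after another: first the one at the toe, then the wearer's left heel one (on the left when looking from heel to toe), last the right heel one. Push each straight down, lightly, just until its head sits on the deck; pull nothing out and pick nothing up. Leave the square-toed sandal's stoppers and everything else on the bench as they are.

Things in the scene. Friction and masses are not known exactly. Their poses are not given: they have to be found in the camera images.
- round: sandal with half-round toe: pale deck 225 x 92 x 15 mm on two cross teeth, fixed immovably on a 260 x 120 x 10 mm dark board; deck top 55 mm above table; heel end nearly straight. Origin: centre of board's underside. x to the toe (roughly away from robot), y to wearer's left, z up. Stopper centres (x, y) mm: toe (76, 0), left heel (-28, 25), right heel (-28, -25)
- square: the other sandal, a plain rectangle 235 x 100 mm with a straight, square toe, mounted in the same way on the same kind of board, deck top 55 mm above the table, with the same three stoppers at the same places; not to be worked on. Origin and axes as for the round-toed one
- round_toe (a joint): push-in travel (m) of the toe stopper, round-toed sandal: 0.009 = fully home (head seated on deck, hard stop), 0 = head's underside 9 mm above the deck; starts at 0 to 0.003; negative = pulled out. Slides straight down against about 2.5 N of friction, no spring, stays where left
- round_toe_top (a point): centre of the flat top of the toe stopper's head on the round-toed sandal (dark wood disc, 18 mm across, 5 mm thick, on a 10 mm stem); moves with the stopper. Fully home it is 60 mm above the table
- round_left (a joint): push-in travel (m) of the left heel stopper, round-toed sandal: 0.009 = fully home (head seated on deck, hard stop), 0 = head's underside 9 mm above the deck; starts at 0 to 0.003; negative = pulled out. Slides straight down against about 2.5 N of friction, no spring, stays where left
- round_left_top (a point): centre of the flat top of the left heel stopper's head on the round-toed sandal (dark wood disc, 18 mm across, 5 mm thick, on a 10 mm stem); moves with the stopper. Fully home it is 60 mm above the table
- round_right (a joint): push-in travel (m) of the right heel stopper, round-toed sandal: 0.009 = fully home (head seated on deck, hard stop), 0 = head's underside 9 mm above the deck; starts at 0 to 0.003; negative = pulled out. Slides straight down against about 2.5 N of friction, no spring, stays where left
- round_right_top (a point): centre of the flat top of the right heel stopper's head on the round-toed sandal (dark wood disc, 18 mm across, 5 mm thick, on a 10 mm stem); moves with the stopper. Fully home it is 60 mm above the table
- square_toe (a joint): push-in travel (m) of the toe stopper, square-toed sandal: 0.009 = fully home (head seated on deck, hard stop), 0 = head's underside 9 mm above the deck; starts at 0 to 0.003; negative = pulled out. Slides straight down against about 2.5 N of friction, no spring, stays where left
- square_toe_top (a point): centre of the flat top of the toe stopper's head on the square-toed sandal (dark wood disc, 18 mm across, 5 mm thick, on a 10 mm stem); moves with the stopper. Fully home it is 60 mm above the table
- square_left (a joint): push-in travel (m) of the left heel stopper, square-toed sandal: 0.009 = fully home (head seated on deck, hard stop), 0 = head's underside 9 mm above the deck; starts at 0 to 0.003; negative = pulled out. Slides straight down against about 2.5 N of friction, no spring, stays where left
- square_left_top (a point): centre of the flat top of the left heel stopper's head on the square-toed sandal (dark wood disc, 18 mm across, 5 mm thick, on a 10 mm stem); moves with the stopper. Fully home it is 60 mm above the table
- square_right (a joint): push-in travel (m) of the right heel stopper, square-toed sandal: 0.009 = fully home (head seated on deck, hard stop), 0 = head's underside 9 mm above the deck; starts at 0 to 0.003; negative = pulled out. Slides straight down against about 2.5 N of friction, no spring, stays where left
- square_right_top (a point): centre of the flat top of the right heel stopper's head on the square-toed sandal (dark wood disc, 18 mm across, 5 mm thick, on a 10 mm stem); moves with the stopper. Fully home it is 60 mm above the table
- nail_dish: clear round dish of brass nails, 50 mm across, 18 mm high, standing loose between the sandals, near the robot. Bystander; origin at the centre of its underside
- spool: empty wooden thread spool standing on end, 36 mm across, 45 mm high, between the sandals; loose. Bystander; origin at the centre of its underside
- awl: dark wooden handle with a brass ferrule standing on end, 26 mm across, 87 mm high, between the sandals, farthest from the robot; loose. Bystander; origin at the centre of its underside
- mallet: wooden mallet lying on the robot's right: head 48 mm thick and 95 mm long, handle 200 mm pointing along its -x; origin under the head; loose. Bystander
- glue: white glue bottle, 52 mm across, 110 mm high, on the robot's left; loose. Bystander; origin at the centre of its underside
- teacup: blue teacup, 72 mm across, 65 mm high, far left; loose. Bystander; origin at the centre of its underside

How it is judged:
By the outcome, as a careful person would: the job done as asked, in the order asked, and still so for the second after the job is handed in, with the robot touching nothing.
It also fails if it takes over 45 s, if anything falls off the work surface, if the arm or the gripper's body presses on something with over 40 N, if the wrist force passes 120 N, or if a joint passes its speed limit or range.

### The arm

A 7-joint arm with a two-finger parallel gripper is mounted at the origin on the work surface. World frame = base frame: x ahead of the robot, y to its left, z up, the work surface at z = 0. Lengths are in m, angles in rad, forces in N, time in s.
With the tool pointing down it reaches from about 0.4 to 0.85 m from the base axis. Payload 10.4 kg.
Tool frame: the origin (TCP) lies at the very end of the fingers, on their centre line; the grasp point (between the pads) lies 19 mm behind it; z points along the fingers, y is the direction in which the jaws open and shut (so a half turn about z gives the same grasp; the last joint's range is limited). The gripper opens to 87 mm and grips with 3 to 60 N. Pads are 19 mm wide; open, the fingers measure 117 mm over their backs; the gripper's body (75 mm by 190 mm) begins 51 mm behind the grasp point.
Start: joints at [1.147, 0.332, -0.065, 1.46, 0.022, 1.35, -0.088], TCP at [0.244, -0.575, 0.223] pointing down, gripper open.
Joint ranges: [-2.6, 2.6], [-0.5, 2.12], [-1.47, 1.34], [0.16, 2.42], [-1.27, 4.41], [0.06, 2.06], [-2.6, 2.6]. Speed limits (rad/s): [2.22, 2.22, 2.79, 2.79, 3.14, 3.14, 3.14].

### API

Orientations are given as a unit quaternion [x, y, z, w].
In Python, from bench import r, eyes, job gives the robot as it stands. The module is installed in compiled form; this text tells all that it offers.
- The arm moves only by the tool play_rows, never from a script. Its argument "motion" is a list of rows, each a list of 7 numbers: the shift along the tool's x, y, z as a fraction of full scale, then the turn, a rotation vector about the tool's x, y, z as a fraction of full scale, then the opening in per cent of the stroke, from 0 (shut) to 100 (fully open). A call has 1 to 5 rows; each row is the pose to reach, as a shift and turn from the pose commanded when the call began, along the tool's axes at that moment; what a row does not reach only later rows make up. Full scale, the value 1, is 0.2 m for a shift and 90 degrees for a turn. A row lasts 1/8 s, in which the tool goes at most 62.5 mm and 10.7 degrees, less where a joint would pass 70% of its speed; a pose out of reach is approached as far as the arm can. A call with a number of a shift or a turn outside -1 to 1 is refused whole. A call with a gripper value outside its range is refused whole. The fingers move at their own pace and stop on an object; "squeeze" is the grip in N (left out, the last holds). Time passes only in rows, so rows that repeat a pose let the fingers close. It gives the time, the measured TCP pose, the force and the opening at its end, in the units of the state.
- r.read_state(): the state, without advancing time (a new reading comes with each control period).
- eyes.camera(name): name is "scene" or "top"; returns a dict with "image" (480x640x3 uint8, red, green, blue), "mtx" (3x3 intrinsics, pixels), "R" (3x3) and "t" (3): a world point X has camera coordinates R X + t. Camera axes: x right, y down, z forward; pixel columns grow to the right and rows downward; lengths in m; the calibration is good to about 2 mm. A picture is of the moment at which its call begins. There is no depth.
- job.close_job(): hands the job in, once; it reports no verdict.
Trained networks look in a picture, given as the dict that the camera call returned (one of the last four; its "shot" number tells which), for a name from the list of things; names that differ only in an ending like _2 or _b are one class to them, and where a whole thing is asked for, a point or a joint stands for the part that bears it (a point fixed in the world has none). Each returns a list of dicts, best first, with "p" (0 to 1); they miss things now and then, are a little off and sometimes report something else, mostly with a low value. They report only what shows in the picture. A call takes as long as a camera call.
- eyes.regions_of(picture, label): "region" (480x640 bool, what is visible of it) and "xy" ([column, row] in pixels, amid what is visible of it).
- eyes.landmark_of(picture, label): "xy" ([column, row] in pixels: a listed point, or the origin of a listed thing).
The state is a dict: "time": time; "joint_positions": joint angles; "joint_vel": joint speeds; "joint_torque": joint torques, N m; "ee_pos": TCP position; "eef_rot": TCP orientation; "ft_force": force on the tool from outside, world axes, zero at the start; "torque": the same for the moment, N m; "width": finger opening in m.
Only numpy, scipy, OpenCV 4.12 (cv2) and the standard library are available. Lean on these libraries where they do the work, as an engineer would, in place of code of your own. Each camera call takes 0.05 s, during which the arm holds its last target. There are 200 camera calls.

## Working session

There is one attempt and no reset: what is moved stays moved. The work goes in short steps, Python scripts to look and compute and a tool call to move; the robot and the scene stay as the last step left them, time stands still between calls to the robot, and variables do not carry over. Pictures are saved under pics/ and viewed, about 8 in all and at most 12, crops included, and the job is handed in when it is done.

Besides the shell and the picture viewer there is one more tool, called as name([rows], argument=value, ...), one row to a line, values as JSON. play_rows: Moves the arm, as the interface text tells. Shift numbers are shares of 0.2 m and turn numbers shares of 90 degrees, none past 1 either way. Its arguments: {"type":"object","properties":{"motion":{"type":"array","items":{"type":"array","items":{"type":"number"}}},"squeeze":{"type":"number"}},"required":["motion"]}

```bash
mkdir -p pics; cat > h.py <<'E'
import numpy as np, cv2
from bench import r, eyes, job
def ray(c,xy):
    d=c["R"].T@np.linalg.solve(c["mtx"],[xy[0],xy[1],1.]); o=-c["R"].T@c["t"]; return o,d
def at(c,xy,z):
    o,d=ray(c,xy); return o+d*(z-o[2])/d[2]
def proj(c,X):
    p=c["mtx"]@(c["R"]@np.asarray(X,float)+c["t"]); return p[:2]/p[2]
def save(c,n): cv2.imwrite(f"pics/{n}.png",c["image"][:,:,::-1])
E
python3 - <<'E'
from h import *
np.set_printoptions(precision=4,suppress=True)
s=r.read_state(); print({k:np.round(v,3) for k,v in s.items()})
C={n:eyes.camera(n) for n in("top","scene")}
for n,c in C.items():
    save(c,n+"0"); print(n,"cam",-c["R"].T@c["t"])
    for l in ["round","square","round_toe_top","round_left_top","round_right_top","square_toe_top","square_left_top","square_right_top"]:
        z=0 if l in("round","square") else .067
        print(l,[(np.round(d["xy"],1),round(float(d["p"]),2),at(c,d["xy"],z)[:2]) for d in eyes.landmark_of(c,l)[:3]])
E
```

```text
{'time': np.float64(0.0), 'joint_positions': array([ 1.147,  0.333, -0.065,  1.461,  0.022,  1.35 , -0.089]), 'joint_vel': array([-0.001,  0.001, -0.   , -0.   ,  0.002, -0.   , -0.001]), 'joint_torque': array([ -0.001, -62.325,   0.024, -38.989,  -0.061,   0.04 ,   0.   ]), 'ee_pos': array([ 0.244, -0.575,  0.222]), 'eef_rot': array([ 0.98 ,  0.199, -0.   , -0.001]), 'ft_force': array([-0.757,  0.143, -0.583]), 'torque': array([0.079, 0.016, 0.027]), 'width': np.float64(0.087)}
top cam [0.3038 0.0219 1.2594]
round [(array([234.6, 260.9]), 0.74, array([0.5167, 0.2074])), (array([325.3, 277.1]), 0.65, array([ 0.4643, -0.0075]))]
square [(array([384.8, 251.8]), 0.68, array([ 0.5167, -0.1548]))]
round_toe_top [(array([385.9, 215.9]), 0.58, array([ 0.5893, -0.1554])), (array([224.1, 225.5]), 0.45, array([0.5895, 0.2194]))]
round_left_top [(array([222.1, 271.4]), 0.63, array([0.4831, 0.2265]))]
round_right_top [(array([158. , 278.2]), 0.58, array([0.4766, 0.3713])), (array([223.4, 229. ]), 0.46, array([0.5813, 0.2212])), (array([246.5, 269.5]), 0.45, array([0.484 , 0.1712]))]
square_toe_t
[... 287 characters left out ...]
 -0.2241  0.8271]
round [(array([398.5, 242.3]), 0.76, array([0.5229, 0.2022]))]
square [(array([252.5, 267. ]), 0.91, array([ 0.515 , -0.1629])), (array([518.6, 259.4]), 0.5, array([0.6592, 0.4543]))]
round_toe_top [(array([416.5, 241.2]), 0.48, array([0.6034, 0.2088]))]
round_left_top [(array([403. , 212.9]), 0.53, array([0.494 , 0.2193]))]
round_right_top [(array([389.3, 215. ]), 0.46, array([0.4929, 0.184 ]))]
square_toe_top [(array([255.7, 268.1]), 0.63, array([ 0.5941, -0.1617]))]
square_left_top [(array([263. , 231.8]), 0.46, array([ 0.4741, -0.1249])), (array([257.6, 263.5]), 0.33, array([ 0.5805, -0.1553]))]
square_right_top [(array([241.8, 235.2]), 0.46, array([ 0.4733, -0.1749]))]
```

```bash
python3 - <<'E'
import cv2
t=cv2.imread("pics/top0.png"); s=cv2.imread("pics/scene0.png")
cv2.imwrite("pics/t1.png",cv2.resize(t[180:330,140:340],None,fx=4,fy=4,interpolation=2))
cv2.imwrite("pics/s1.png",cv2.resize(s[170:320,330:480],None,fx=4,fy=4,interpolation=2))
E
```

```text
(no output)
```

View pics/top0.png

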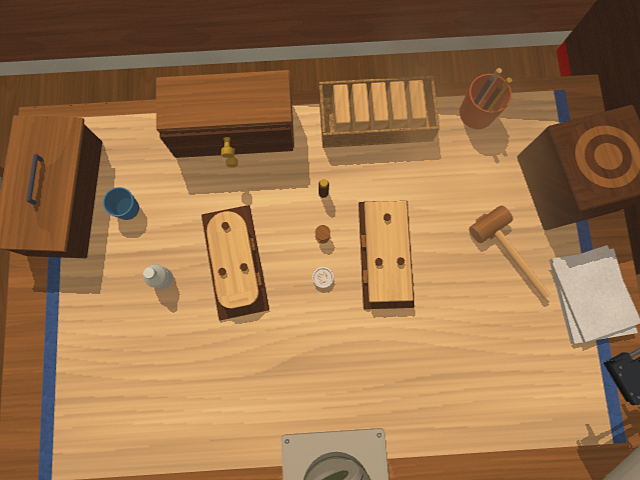

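View pics/t1.png

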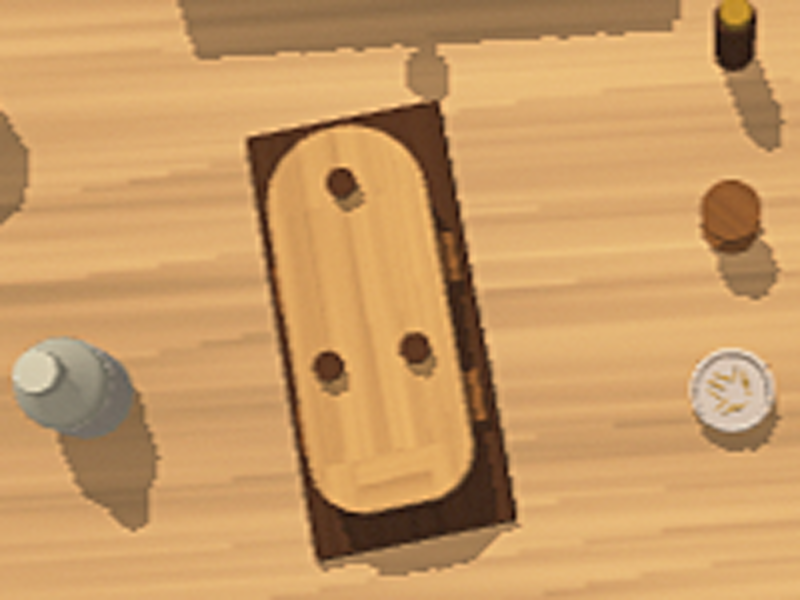

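View pics/s1.png

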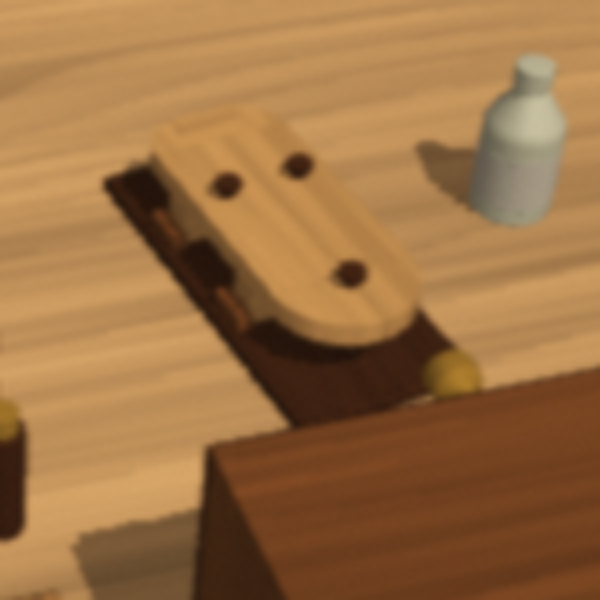

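```bash
cat > fit.py <<'E'
from h import *
from scipy.optimize import least_squares
np.set_printoptions(precision=4,suppress=True)
M=np.array([[.076,0],[-.028,.025],[-.028,-.025]])
seeds={"top":[(225.2,225.5),(222.2,271.5),(243.8,267.2)],"scene":[(417.7,238),(404.5,211.2),(387,216.2)]}
def cents(c,n):
    g=c["image"].astype(int).sum(2).astype(np.float32); out=[]
    for s in seeds[n]:
        x0,y0=int(s[0])-8,int(s[1])-8
        p=cv2.resize(g[y0:y0+17,x0:x0+17],None,fx=8,fy=8,interpolation=cv2.INTER_LINEAR)
        _,L,S,Ce=cv2.connectedComponentsWithStats((p<230).astype(np.uint8))
        k=L[int((s[1]-y0+.5)*8),int((s[0]-x0+.5)*8)]
        out.append((Ce[k]+.5)/8-.5+[x0,y0]); print(n,"area px",S[k][4]/64,"c",out[-1])
    return np.array(out)
def world(q,d=0):
    R=np.array([[np.cos(q[2]),-np.sin(q[2])],[np.sin(q[2]),np.cos(q[2])]])
    return np.c_[M@R.T+q[:2],q[3:6]+d]
def fit():
    C={n:eyes.camera(n) for n in seeds}; P={n:cents(C[n],n) for n in C}
    f=lambda q:np.concatenate([(np.array([proj(C[n],X) for X in world(q,-.0025)])-P[n]).ravel() for n in C])
    s=least_squares(f,[.51,.2,.1,.068,.068,.068]); return s,f,world(s.x),C
E
python3 - <<'E'
from fit import *
s,f,W,C=fit(); print(s.x,np.degrees(s.x[2])); print(f(s.x).reshape(2,3,2)); print(W)
for n in C:
    for X in W: print(n, at(C[n],proj(C[n],X),.068))
# knob triangulation
def tri(a,b):
    o1,d1=ray(C["top"],a);o2,d2=ray(C["scene"],b)
    t=np.linalg.lstsq(np.c_[d1,-d2],o2-o1,rcond=None)[0]; p,q=o1+d1*t[0],o2+d2*t[1]; print("tri",(p+q)/2,np.linalg.norm(p-q))
tri((228,146),(443,263.7)); tri((293,126),(381,282))
E
```

```text
top area px 37.59375 c [224.976  225.4474]
top area px 38.203125 c [221.8347 271.2495]
top area px 38.09375 c [243.5048 266.7927]
scene area px 37.140625 c [417.2521 238.1065]
scene area px 31.3125 c [404.1124 211.113 ]
scene area px 31.265625 c [386.1936 216.0421]
[0.515  0.2064 0.1432 0.0664 0.0662 0.0663] 8.203292267181462
[[[ 0.2559 -0.0114]
  [ 0.2075  0.0944]
  [ 0.2277  0.1097]]

 [[ 0.2865 -0.0132]
  [ 0.188  -0.0458]
  [ 0.2705 -0.04  ]]]
[[0.5902 0.2173 0.0664]
 [0.4837 0.2272 0.0662]
 [0.4909 0.1777 0.0663]]
top [0.5899 0.217  0.068 ]
top [0.4835 0.2269 0.068 ]
top [0.4906 0.1774 0.068 ]
scene [0.592  0.2163 0.068 ]
scene [0.4859 0.2261 0.068 ]
scene [0.493  0.1768 0.068 ]
tri [0.7558 0.1941 0.1352] 0.0016637474114550334
tri [0.7881 0.0481 0.153 ] 0.004148229994629467
```

```bash
cat > mv.py <<'E'
import sys
from h import *
from scipy.spatial.transform import Rotation as Ro
np.set_printoptions(precision=4,suppress=True)
s=r.read_state(); R=Ro.from_quat(s["eef_rot"]).as_matrix()
g=np.array([float(v) for v in sys.argv[1:4]])
print("t",s["time"],"pos",s["ee_pos"],"F",s["ft_force"],"q",s["joint_positions"],"w",s["width"],"z_t",R[:,2])
print("frac",R.T@(g-s["ee_pos"])/.2)
E
python3 mv.py .590 .217 .222
```

```text
t 1.0 pos [ 0.2438 -0.5755  0.2226] F [-0.2493  0.2064  0.0797] q [ 1.1474  0.3322 -0.0647  1.4601  0.0216  1.3499 -0.0885] w 0.08743583603371895 z_t [ 0.     -0.0001 -1.    ]
frac [ 3.1395 -2.9733  0.0026]
```

play_rows([
  [0.785,-0.743,0,0,0,0,0],
  [0.785,-0.743,0,0,0,0,0],
  [0.785,-0.743,0,0,0,0,0],
  [0.785,-0.743,0,0,0,0,0],
  [0.785,-0.743,0,0,0,0,0],
], squeeze=20)

```text
time: 1.62
ee_pos: [0.3318, -0.3755, 0.2231]
eef_rot: [0.98, 0.201, 0.0, 0.0]
ft_force: [-0.7, 0.3, 0.3]
width: 0.0451
```

play_rows([
  [0.785,-0.743,0,0,0,0,0],
  [0.785,-0.743,0,0,0,0,0],
  [0.785,-0.743,0,0,0,0,0],
  [0.785,-0.743,0,0,0,0,0],
  [0.785,-0.743,0,0,0,0,0],
])

```text
time: 2.25
ee_pos: [0.4178, -0.1784, 0.2228]
eef_rot: [0.98, 0.2, 0.0, 0.0]
ft_force: [-0.5, -1.3, -0.7]
width: 0.0016
```

play_rows([
  [0.785,-0.743,0,0,0,0,0],
  [0.785,-0.743,0,0,0,0,0],
  [0.785,-0.743,0,0,0,0,0],
  [0.785,-0.743,0,0,0,0,0],
  [0.785,-0.743,0,0,0,0,0],
])

```text
time: 2.88
ee_pos: [0.5043, 0.019, 0.2223]
eef_rot: [0.98, 0.2, -0.0, -0.0]
ft_force: [1.3, -0.6, 0.3]
width: 0.0002
```

play_rows([
  [0.785,-0.743,0,0,0,0,0],
  [0.785,-0.743,0,0,0,0,0],
  [0.785,-0.743,0,0,0,0,0],
  [0.785,-0.743,0,0,0,0,0],
  [0.785,-0.743,0,0,0,0,0],
])

```text
time: 3.5
ee_pos: [0.5909, 0.2163, 0.2214]
eef_rot: [0.98, 0.199, -0.001, -0.0]
ft_force: [0.8, -0.5, -0.8]
width: 0.0005
```

```bash
python3 mv.py .5905 .217 .095
```

```text
t 3.5 pos [0.5909 0.2163 0.2214] F [ 0.8056 -0.465  -0.767 ] q [ 0.1143  0.4353 -0.7275  1.4184  0.288   1.3976 -1.7861] w 0.0004892037437459261 z_t [-0.0015 -0.0002 -1.    ]
frac [ 0.0002 -0.0036  0.632 ]
```

play_rows([
  [0,-0.003,0.2,0,0,0,0],
  [0,-0.003,0.4,0,0,0,0],
  [0,-0.003,0.55,0,0,0,0],
  [0,-0.003,0.64,0,0,0,0],
  [0,-0.003,0.64,0,0,0,0],
])

```text
time: 4.12
ee_pos: [0.59, 0.2152, 0.0937]
eef_rot: [0.98, 0.198, -0.001, 0.001]
ft_force: [-0.6, -0.7, 0.7]
width: 0.0007
```

```bash
python3 mv.py .5905 .217 .070; python3 - <<'E'
from h import *
C=[eyes.camera(n) for n in("top","scene")]
im=[]
for c,(x,y) in zip(C,((180,180),(360,170))):
    print(proj(c,r.read_state()["ee_pos"]))
    im.append(cv2.resize(c["image"][y:y+100,x:x+100,::-1],(400,400),interpolation=2))
cv2.imwrite("pics/d.png",np.hstack(im))
E
```

```text
t 4.125 pos [0.59   0.2152 0.0937] F [-0.5585 -0.6583  0.718 ] q [ 0.0984  0.5336 -0.6924  1.5693  0.3608  1.172  -1.8398] w 0.0006873581950307053 z_t [-0.0014 -0.0015 -1.    ]
frac [ 0.0062 -0.0074  0.1185]
[223.03219388 222.03748778]
[418.94951482 227.49666593]
```

View pics/d.png

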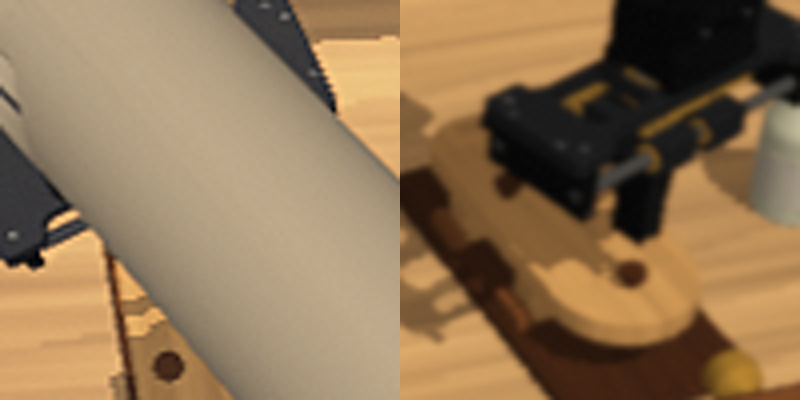

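play_rows([
  [0.006,-0.007,0.06,0,0,0,0],
  [0.006,-0.007,0.115,0,0,0,0],
  [0.006,-0.007,0.115,0,0,0,0],
  [0.006,-0.007,0.115,0,0,0,0],
])

```text
time: 4.72
ee_pos: [0.5906, 0.2193, 0.0716]
eef_rot: [0.98, 0.199, 0.0, -0.0]
ft_force: [-0.1, 0.2, 0.2]
width: 0.0002
```

```bash
python3 mv.py .5905 .217 .0625
```

```text
t 4.725 pos [0.5906 0.2193 0.0716] F [-0.119   0.2488  0.214 ] q [ 0.0862  0.5597 -0.6839  1.5837  0.3791  1.1346 -1.8548] w 0.00018389954009512364 z_t [ 0.  0. -1.]
frac [-0.0047  0.0102  0.0456]
```

play_rows([
  [-0.0045,0.01,0,0,0,0,0],
  [-0.0045,0.01,0.012,0,0,0,0],
  [-0.0045,0.01,0.024,0,0,0,0],
  [-0.0045,0.01,0.036,0,0,0,0],
  [-0.0045,0.01,0.036,0,0,0,0],
])

```text
time: 5.35
ee_pos: [0.5904, 0.217, 0.0642]
eef_rot: [0.98, 0.199, -0.0, 0.0]
ft_force: [-0.3, -0.6, 0.5]
width: 0.0003
```

play_rows([
  [0,0,0.006,0,0,0,0],
  [0,0,0.012,0,0,0,0],
  [0,0,0.012,0,0,0,0],
])

```text
time: 5.72
ee_pos: [0.5904, 0.217, 0.0618]
eef_rot: [0.98, 0.199, -0.0, 0.0]
ft_force: [0.1, 0.4, 0.2]
width: 0.0001
```

play_rows([
  [0,0,0.003,0,0,0,0],
  [0,0,0.006,0,0,0,0],
])

```text
time: 5.98
ee_pos: [0.5905, 0.217, 0.0608]
eef_rot: [0.98, 0.199, 0.0, 0.0]
ft_force: [-1.5, -0.3, 2.8]
width: 0.0004
```

play_rows([
  [0,0,0.003,0,0,0,0],
  [0,0,0.005,0,0,0,0],
])

```text
time: 6.22
ee_pos: [0.5905, 0.217, 0.0605]
eef_rot: [0.98, 0.199, 0.0, 0.0]
ft_force: [-4.6, -2.2, 11.0]
width: 0.0005
```

play_rows([
  [0,0,0.002,0,0,0,0],
  [0,0,0.002,0,0,0,0],
])

```text
time: 6.48
ee_pos: [0.5905, 0.217, 0.0604]
eef_rot: [0.98, 0.199, 0.0, 0.0]
ft_force: [-5.4, -2.7, 11.9]
width: 0.0006
```

play_rows([
  [0,0,-0.05,0,0,0,0],
  [0,0,-0.2,0,0,0,0],
  [0,0,-0.2,0,0,0,0],
])

```text
time: 6.85
ee_pos: [0.5918, 0.2177, 0.1018]
eef_rot: [0.98, 0.199, 0.002, -0.0]
ft_force: [-0.6, -1.3, -0.4]
width: 0.0003
```

```bash
python3 mv.py .4839 .227 .100; python3 - <<'E'
from h import *
t=eyes.camera("top"); c=eyes.camera("scene")
g=[at(t,d["xy"],.11) for d in eyes.landmark_of(c,"glue")[:1] for d in [d]] 
print([ (d["p"],at(c,d["xy"],0)) for d in eyes.landmark_of(c,"glue")[:2]], [(d["p"],at(t,d["xy"],0)) for d in eyes.landmark_of(t,"glue")[:2]])
cv2.imwrite("pics/e.png",cv2.resize(c["image"][170:290,340:500,::-1],None,fx=5,fy=5,interpolation=2))
E
```

```text
t 6.85 pos [0.5918 0.2177 0.1018] F [-0.5584 -1.3057 -0.3759] q [ 0.0989  0.527  -0.697   1.5607  0.3573  1.1805 -1.8373] w 0.00032249873169796004 z_t [ 0.0038  0.0015 -1.    ]
frac [-0.4786 -0.2531  0.007 ]
[(0.77, array([0.4990676 , 0.37846057, 0.        ]))] [(0.77, array([0.48631469, 0.38780005, 0.        ]))]
```

View pics/e.png

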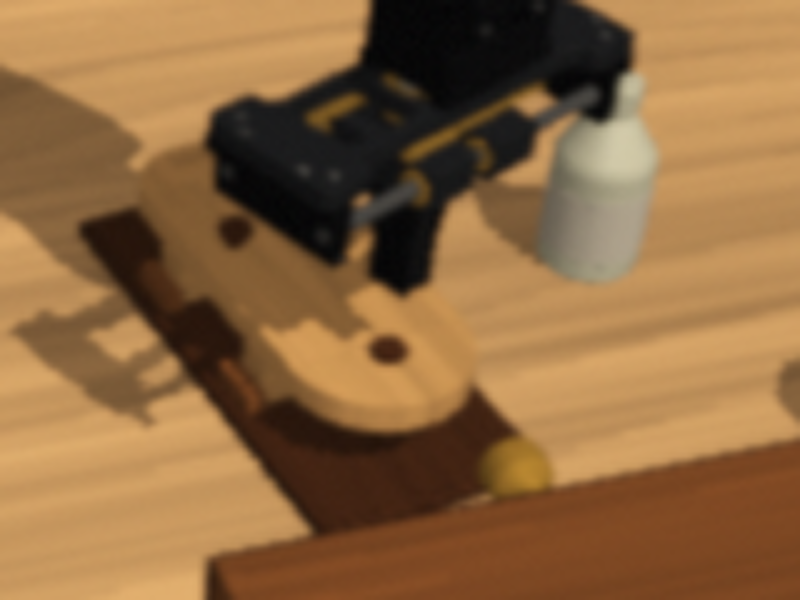

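Toe stopper looks seated at crop (389,349), about (418,240) full-frame, with no gap shadow. The fingertips are clear above it, and the gripper body stays well off the glue bottle. Next is the left heel.

play_rows([
  [-0.2,-0.11,0,0,0,0,0],
  [-0.4,-0.21,0,0,0,0,0],
  [-0.479,-0.253,0,0,0,0,0],
  [-0.479,-0.253,0,0,0,0,0],
  [-0.479,-0.253,0,0,0,0,0],
])

```text
time: 7.72
ee_pos: [0.4834, 0.2258, 0.0992]
eef_rot: [0.98, 0.199, 0.0, 0.0]
ft_force: [0.6, 0.2, 0.1]
width: 0.0005
```

```bash
python3 mv.py .4839 .227 .0715
```

```text
t 7.725 pos [0.4834 0.2258 0.0992] F [0.588  0.2461 0.1063] q [ 0.1444  0.337  -0.7728  1.8166  0.2631  1.0935 -1.8934] w 0.00047041444880053753 z_t [ 0.0002 -0.0001 -1.    ]
frac [ 0.0049 -0.0046  0.1385]
```

play_rows([
  [0.005,-0.0045,0.07,0,0,0,0],
  [0.005,-0.0045,0.125,0,0,0,0],
  [0.005,-0.0045,0.138,0,0,0,0],
  [0.005,-0.0045,0.138,0,0,0,0],
  [0.005,-0.0045,0.138,0,0,0,0],
])

```text
time: 8.35
ee_pos: [0.4833, 0.2275, 0.072]
eef_rot: [0.98, 0.199, 0.0, -0.0]
ft_force: [-0.3, -0.8, -0.0]
width: 0.0003
```

```bash
python3 mv.py .4839 .227 .0620
```

```text
t 8.35 pos [0.4833 0.2275 0.072 ] F [-0.2947 -0.8443 -0.0495] q [ 0.126   0.3741 -0.7597  1.8388  0.2955  1.0444 -1.9197] w 0.0002789318223006058 z_t [ 0.0005  0.0002 -1.    ]
frac [0.0017 0.0036 0.05  ]
```

play_rows([
  [0.0015,0.0035,0.012,0,0,0,0],
  [0.0015,0.0035,0.024,0,0,0,0],
  [0.0015,0.0035,0.036,0,0,0,0],
  [0.0015,0.0035,0.048,0,0,0,0],
  [0.0015,0.0035,0.048,0,0,0,0],
])

```text
time: 8.98
ee_pos: [0.4836, 0.2269, 0.0619]
eef_rot: [0.98, 0.199, -0.0, -0.0]
ft_force: [-0.3, 0.9, -0.4]
width: 0.0003
```

play_rows([
  [0,0,0.003,0,0,0,0],
  [0,0,0.006,0,0,0,0],
  [0,0,0.006,0,0,0,0],
])

```text
time: 9.35
ee_pos: [0.4836, 0.2269, 0.0609]
eef_rot: [0.98, 0.199, -0.0, 0.0]
ft_force: [0.7, 0.2, 2.1]
width: 0.0004
```

play_rows([
  [0,0,0.003,0,0,0,0],
  [0,0,0.005,0,0,0,0],
  [0,0,0.005,0,0,0,0],
])

```text
time: 9.72
ee_pos: [0.4836, 0.2269, 0.0604]
eef_rot: [0.98, 0.199, 0.0, 0.0]
ft_force: [-3.4, -1.4, 9.2]
width: 0.0008
```

play_rows([
  [0,0,0.002,0,0,0,0],
  [0,0,0.002,0,0,0,0],
])

```text
time: 9.98
ee_pos: [0.4836, 0.2269, 0.0604]
eef_rot: [0.98, 0.199, 0.0, 0.0]
ft_force: [-5.7, -3.5, 13.7]
width: 0.0007
```

play_rows([
  [0,0,-0.05,0,0,0,0],
  [0,0,-0.2,0,0,0,0],
  [0,0,-0.2,0,0,0,0],
])

```text
time: 10.35
ee_pos: [0.4849, 0.2277, 0.1017]
eef_rot: [0.98, 0.199, 0.002, -0.0]
ft_force: [-0.5, -0.5, 0.2]
width: 0.0011
```

```bash
python3 mv.py .4911 .1775 .100
```

```text
t 10.35 pos [0.4849 0.2277 0.1017] F [-0.5321 -0.5097  0.2072] q [ 0.1438  0.3363 -0.775   1.812   0.2638  1.0955 -1.8945] w 0.00111096223935132 z_t [ 0.0037  0.0013 -1.    ]
frac [-0.0695  0.2429  0.0082]
```

Left heel reached its hard stop: force rose to 13.7 N with no further travel. Now the right heel.

play_rows([
  [-0.035,0.12,0,0,0,0,0],
  [-0.068,0.243,0,0,0,0,0],
  [-0.068,0.243,0.06,0,0,0,0],
  [-0.068,0.243,0.06,0,0,0,0],
  [-0.068,0.243,0.06,0,0,0,0],
])

```text
time: 10.98
ee_pos: [0.4897, 0.1779, 0.0874]
eef_rot: [0.98, 0.2, -0.0, -0.0]
ft_force: [0.2, -0.1, -0.6]
width: 0.0007
```

```bash
python3 mv.py .4909 .1777 .0715
```

```text
t 10.975 pos [0.4897 0.1779 0.0874] F [ 0.2156 -0.0822 -0.5672] q [ 0.2273  0.3203 -0.757   1.8587  0.2498  1.0599 -1.7962] w 0.0007438680646198808 z_t [-0.0004  0.0005 -1.    ]
frac [0.0053 0.0034 0.0795]
```

play_rows([
  [0.0055,0.0035,0.04,0,0,0,0],
  [0.0055,0.0035,0.079,0,0,0,0],
  [0.0055,0.0035,0.079,0,0,0,0],
  [0.0055,0.0035,0.079,0,0,0,0],
])

```text
time: 11.48
ee_pos: [0.4913, 0.1767, 0.0717]
eef_rot: [0.98, 0.199, -0.0, -0.0]
ft_force: [-0.7, -1.0, -0.1]
width: 0.0004
```

```bash
python3 mv.py .4909 .1777 .0620
```

```text
t 11.475 pos [0.4913 0.1767 0.0717] F [-0.7339 -0.9573 -0.1138] q [ 0.2186  0.3439 -0.7473  1.8694  0.2702  1.0318 -1.8098] w 0.00036317325761841434 z_t [-0.0001  0.     -1.    ]
frac [-0.0001 -0.0055  0.0487]
```

play_rows([
  [0,-0.005,0.012,0,0,0,0],
  [0,-0.005,0.024,0,0,0,0],
  [0,-0.005,0.036,0,0,0,0],
  [0,-0.005,0.048,0,0,0,0],
  [0,-0.005,0.048,0,0,0,0],
])

```text
time: 12.1
ee_pos: [0.4909, 0.1775, 0.0619]
eef_rot: [0.98, 0.199, -0.0, 0.0]
ft_force: [-0.2, -0.7, 0.1]
width: 0.0007
```

play_rows([
  [0,0,0.003,0,0,0,0],
  [0,0,0.006,0,0,0,0],
  [0,0,0.006,0,0,0,0],
])

```text
time: 12.48
ee_pos: [0.4909, 0.1774, 0.0609]
eef_rot: [0.98, 0.199, -0.0, 0.0]
ft_force: [-0.8, 0.2, 1.9]
width: 0.0004
```

play_rows([
  [0,0,0.003,0,0,0,0],
  [0,0,0.005,0,0,0,0],
  [0,0,0.005,0,0,0,0],
])

```text
time: 12.85
ee_pos: [0.491, 0.1774, 0.0604]
eef_rot: [0.98, 0.199, 0.0, 0.0]
ft_force: [-3.6, -1.0, 9.4]
width: 0.0006
```

play_rows([
  [0,0,0.002,0,0,0,0],
  [0,0,0.002,0,0,0,0],
])

```text
time: 13.1
ee_pos: [0.491, 0.1775, 0.0604]
eef_rot: [0.98, 0.199, 0.0, 0.0]
ft_force: [-5.2, -2.7, 13.3]
width: 0.0004
```

play_rows([
  [0,0,-0.05,0,0,0,0],
  [0,0,-0.3,0,0,0,0],
  [0,0,-0.6,0,0,0,0],
  [0,0,-0.75,0,0,0,0],
  [0,0,-0.75,0,0,0,0],
])

```text
time: 13.72
ee_pos: [0.4922, 0.1781, 0.2121]
eef_rot: [0.98, 0.199, 0.002, 0.0]
ft_force: [0.1, 0.0, -0.8]
width: 0.0005
```

play_rows([
  [-0.66,0.75,0,0,0,0,0],
  [-0.66,0.75,0,0,0,0,0],
  [-0.66,0.75,0,0,0,0,0],
  [-0.66,0.75,0,0,0,0,0],
  [-0.66,0.75,0,0,0,0,0],
])

```text
time: 14.35
ee_pos: [0.4276, -0.0124, 0.209]
eef_rot: [0.98, 0.198, -0.0, -0.0]
ft_force: [-0.1, 1.3, -0.2]
width: 0.0004
```

play_rows([
  [-0.35,0.9,0,0,0,0,0],
  [-0.35,0.9,0,0,0,0,0],
  [-0.35,0.9,0,0,0,0,0],
  [-0.35,0.9,0,0,0,0,0],
  [-0.35,0.9,0,0,0,0,0],
])

```text
time: 14.98
ee_pos: [0.4346, -0.2035, 0.2089]
eef_rot: [0.98, 0.2, -0.0, -0.001]
ft_force: [-0.3, -0.0, 0.4]
width: 0.0003
```

```bash
python3 - <<'E'
from fit import *
print(r.read_state()["ee_pos"],r.read_state()["ft_force"])
s,f,W,C=fit(); print(s.x); print(f(s.x).reshape(2,3,2)); print(W)
save(C["top"],"top9"); save(C["scene"],"scene9")
a=cv2.imread("pics/top0.png").astype(int)
a=C["scene"]["image"][:,:,::-1]; b=C["top"]["image"][:,:,::-1]
cv2.imwrite("pics/f.png",np.hstack([cv2.resize(b[190:330,190:330],(400,400),interpolation=2),cv2.resize(a[170:310,330:470],(400,400),interpolation=2)]))
E
```

```text
[ 0.4346 -0.2035  0.2089] [-0.3442 -0.0221  0.4219]
top area px 35.484375 c [225.449  226.0462]
top area px 38.21875 c [222.2203 271.6165]
top area px 36.546875 c [243.8592 267.2669]
scene area px 26.96875 c [417.1646 239.6075]
scene area px 23.4375 c [404.0946 212.4408]
scene area px 22.15625 c [386.2839 217.5606]
[0.5148 0.2066 0.142  0.0616 0.0619 0.0613]
[[[ 0.109  -0.063 ]
  [ 0.0778  0.08  ]
  [ 0.0932  0.0656]]

 [[ 0.1419  0.014 ]
  [ 0.0864 -0.0237]
  [ 0.0733 -0.0236]]]
[[0.59   0.2173 0.0616]
 [0.4836 0.2273 0.0619]
 [0.4906 0.1778 0.0613]]
```

View pics/f.png

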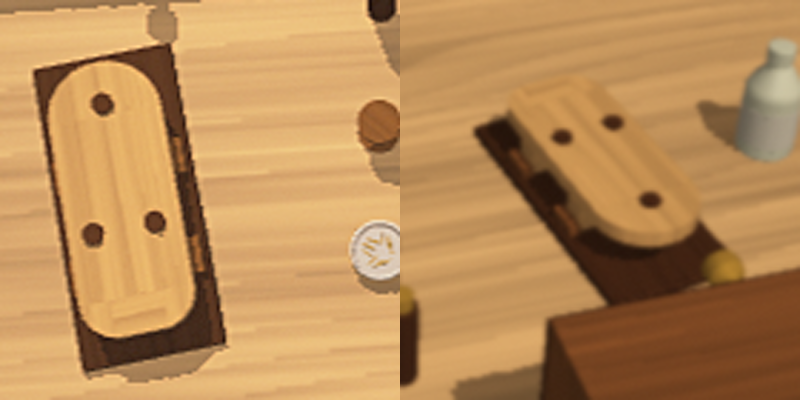

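View pics/scene9.png

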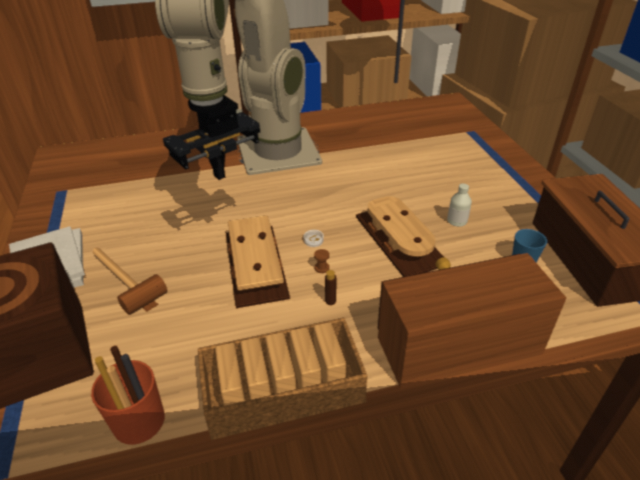

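```bash
python3 -c "
from h import *
print(job.close_job())"
```

```text
the job is handed in; nothing more can be done
None
```

I pressed the round-toed sandal's three stoppers home with shut fingertips, in the order toe, left heel, right heel. The job was handed in at about 15 s on the robot's clock.

- **Force and travel:** each stopper reached a hard stop with the measured fingertip height at 60.4 mm. There the upward force rose to 12–14 N, against about 2.5 N of sliding friction, with no further travel. During each press a sideways force of up to about 7 N also built up.
- **Pictures:** in the last images all three heads sit flat on the deck with no shadow gap. The square-toed sandal, the spool, dish, awl, mallet, glue and cup stand as before, judged by eye. The arm is raised clear and touches nothing.
- **Disagreement:** the final image fit put the head tops at 61.3–61.9 mm, against the nominal 60 mm. That is within the stated 2 mm calibration. The fingertip reading was also 0.4 mm above nominal, the same for all three. I took the sharp force rise as proof of seating.

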